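# Refit the keyhole cover of a junction box

## Task

The junction box's white cover lies loose and out of place on top of its brass studs: shift it until it drops over the four studs, then press it down against its sprung gasket and slide it sideways, towards the cable-gland side, fully home under the stud heads so that it stays locked and the interlock switch inside is pushed in. Do not disturb the grey contactor and the green-capped bottle.

Things in the scene. Friction and masses are not known exactly. Their poses are not given: they have to be found in the camera images.
- housing: Grey open junction box fixed to the worktop, 152 (x) x 196 (y) x 58 mm; origin under its centre, z up. Three black cable glands on its -y side. A black sprung gasket frame round its rim carries the cover when it has dropped over the studs. Fitted, the cover's axes match the housing's and its centre lies at x = 0 +-2 mm of the housing.
- rail_mid (a point): Top middle of the inner face of the aluminium stop rail along the housing's far (+x) side: the face is at x = +76 mm of the housing, runs from y = -95 to +95 mm, and stands 80 mm above the worktop. A cover pushed against it has its keyholes in line with the studs (cover centre at x = +1 mm).
- stud_middle (a point): Nominal middle of the four studs (shafts 8 mm; brass heads 18 mm wide, undersides 66, tops 71 mm above the worktop), which stand at x +-50, y +-58 mm from it (housing axes). Their carrier really sits up to 7 mm off this point along the housing's y, either way, the same for all four: not reported, hidden by the cover, so find it by touch.
- cover: Loose white plate 150 (x) x 200 (y) x 4 mm, 250 g; origin at the centre of its underside, z up. Starts flat on the stud heads (origin 71 mm high), 10-22 mm to -x and 18-26 mm to +y of stud_middle, turned up to 0.1 rad. With its openings within 3 mm of the heads it drops 6 mm on to the gasket (origin 65 mm high); the heads then block it sideways. A 12 mm deep tab below works the interlock.
- keyhole (a point): Top middle of one of the cover's four keyholes (at x +-50, y +-58 mm): an opening 25 x 25 mm with a slot 12.5 mm wide on its +y side, ending 20 mm from the opening's middle. Dropped and pressed down 3 to 6 mm more, the cover can slide 16 mm to -y under the heads until the shafts meet the slot ends; let go, it rises against the heads (origin 62 mm high): locked.
- well_floor (a point): Middle of the floor (top of the plate) of the finger well in the middle of the cover: a raised blue rim, 82 (x) x 60 (y) mm inside, walls 4 mm thick and 16 mm high. Shut fingertips put in it can push the cover by its walls and press it down; sliding it on the heads takes under 3 N.
- gasket (a joint): How far the gasket frame is pressed down, 0 to 0.006 m; springs up with about 4 N at 0 and 10 N at 0.006. It reads about 0 with the cover lying on top or merely dropped over the studs, about 0.003 with the cover locked.
- interlock (a joint): How far the cover's tab has pushed the orange plunger of the switch inside the box, 0 to 0.009 m (soft spring under 1 N). It begins to move over the last 6 mm of the cover's slide and reads about 0.006 with the cover fully home; over 0.004 counts as made.
- contactor: Grey contactor with a blue button, 58 x 45 x 54 mm, standing loose at the front left; bystander.
- dropper: Small white bottle with a green cap, 36 x 42 x 106 mm, standing loose at the front left; bystander.

How it is judged:
On the way:
1. the cover has dropped over the four studs (z of cover in the frame of housing below 0.068 m and angle between cover's own z axis and vertical below 0.03 rad), for 0.1 s.
At the end, for the whole second after the job is handed in: The cover lies level (within 0.025 rad) and at rest under the stud heads, its underside less than 63.8 mm above the worktop and its edges within 0.06 rad of the housing's, it keeps the gasket pressed by more than 1.5 mm by itself, and holds the interlock plunger in by more than 4 mm (value of joint interlock above 0.004 m and value of joint gasket above 0.0015 m and z of cover in the frame of housing below 0.0638 m and angle between cover's own z axis and vertical below 0.025 rad and angle between the x axis of cover and the x axis of housing, either way round below 0.06 rad and linear speed of cover below 0.02 m/s); the robot touches nothing.
It fails at once if the contactor is moved by more than 20 mm (distance of contactor from where it was at the start of the episode above 0.02 m).
It fails at once if the bottle is moved by more than 20 mm (distance of dropper from where it was at the start of the episode above 0.02 m).
It also fails if it takes over 43 s, if anything falls off the work surface, if the arm or the gripper's body presses on something with over 40 N, if the wrist force passes 120 N, or if a joint passes its speed limit or range.

## Robot

A 6-joint arm with a two-finger parallel gripper is mounted at the origin on a cart in front of the work surface, level with it; the furniture and walls round the work are solid. World frame = base frame: x ahead of the robot, y to its left, z up, the work surface at z = 0. Lengths are in m, angles in rad, forces in N, time in s.
With the tool pointing down it reaches from about 0.25 to 0.775 m from the base axis. Payload 4 kg.
Tool frame: the origin (TCP) lies midway between the tips of the shut fingers; the grasp point (between the pads) lies 19 mm behind it (robot.tcp_to_grasp is the z of the grasp point in the tool frame, in m); z points along the fingers, y is the line along which they close (so a half turn about z gives the same grasp; the last joint's range is limited). The gripper opens to 94 mm and grips with 3 to 60 N. Pads are 16 mm wide; open, the fingers measure 119 mm over their backs; the gripper's body (75 mm by 177 mm) begins 78 mm behind the grasp point.
Start: joints at [-1.35, 0.087, 1.371, -0, 1.684, -0.103], TCP at [0.175, -0.521, 0.206] pointing down, gripper open.
Joint ranges: [-3.1, 3.1], [-0.76, 2.03], [0.27, 2.55], [-1.08, 4.22], [0.17, 2.65], [-2.57, 2.57]. Speed limits (rad/s): [2.79, 2.79, 3.14, 3.14, 3.14, 3.14].

## Interface

Orientations are given as [roll, pitch, yaw] about the fixed x, y, z axes, in that order (R = Rz(yaw) Ry(pitch) Rx(roll)).
In Python, from bench import robot gives the robot as it stands. The module is installed in compiled form; this text tells all that it offers.
- The arm moves only by the tool move_arm, never from a script. Its argument "motion" is one flat list of numbers, 7 for each row, row after row: the turn, a rotation vector about the tool's x, y, z in units of 45 degrees (1.0 is 45 degrees), then the shift along the tool's x, y, z in units of 100 mm (1.0 is 100 mm), then the opening, from 0 (shut) to 1 (fully open). A call has 1 to 12 rows; each row shifts and turns the commanded pose from where the row before left it, along the tool's axes as they then stand; what a row does not reach is not made up. A row lasts 1/12 s, in which the tool goes at most 41.7 mm and 7.16 degrees, less where a joint would pass 70% of its speed; a pose out of reach is approached as far as the arm can. A call with a number of a shift or a turn outside -1 to 1 is refused whole. A call with a gripper value outside its range is refused whole. The fingers move at their own pace and stop on an object; the grip force is fixed at half the most. Time passes only in rows, so rows that do not move let the fingers close. It gives the time, the measured TCP pose, the force, the opening and the grip force at its end, in the units of the state.
- robot.get_obs(): the state, without advancing time (a new reading comes with each control period).
- robot.snapshot(name): name is "scene" or "side" or "wrist"; returns the picture (480x640x3 uint8, red, green, blue); there is no depth.
- robot.get_calibration(name): a dict with "fx", "fy", "cx", "cy" (pixels), "k1" (the pictures are not rectified: a ray, as slopes to the right and down, at radius r is drawn at 1 + k1 r^2 times it, then the intrinsics apply), "R" (3x3) and "t" (3): a world point X has camera coordinates R X + t. Camera axes: x right, y down, z forward; pixel columns grow to the right and rows downward; lengths in m; the calibration is good to about 2 mm. A picture is of the moment at which its call begins: read the wrist's pose just before it. get_calibration takes no time and is no camera call; for the wrist camera it gives the pose at the moment of the call.
- robot.close_job(): hands the job in; it is judged then, once.
The state is a dict: "time": time; "joint_positions": joint angles; "qvel": joint speeds; "joint_torque": joint torques, N m; "tool_pos": TCP position; "ee_rot": TCP orientation; "wrist_force": force on the tool from outside, world axes, zero at the start; "wrist_torque": the same for the moment, N m; "width": finger opening in m; "finger_force": force on a finger pad.
Only numpy, scipy, OpenCV 4.12 (cv2) and the standard library are available. Lean on these libraries where they do the work, as an engineer would, in place of code of your own. Each camera call takes 0.05 s, during which the arm holds its last target. There are 200 camera calls.

## Working session

There is one attempt and no reset: what is moved stays moved. The work goes in short steps, Python scripts to look and compute and a tool call to move; the robot and the scene stay as the last step left them, time stands still between calls to the robot, and variables do not carry over. Pictures are saved under pics/ and viewed, at most 10 in all, crops included, and the job is handed in when it is done.

Besides the shell and the picture viewer there is one more tool, called after ">>>" by a JSON object that holds its "op" and its "data", one argument or row to a line. move_arm: Moves the arm, as the interface text tells. Shifts and turns lie within -1 to 1; 1 stands for 100 mm of shift or 45 degrees of turn. Its arguments: {"type":"object","properties":{"motion":{"type":"array","items":{"type":"number"}}},"required":["motion"]}

```bash
mkdir -p pics; python3 - <<'E'
from bench import robot
import cv2
for n in("scene","side"):
    c=robot.get_calibration(n); print(n,c)
    cv2.imwrite(f"pics/{n}0.png",robot.snapshot(n)[:,:,::-1])
print(robot.get_obs())
E
```

```text
scene {'fx': 473.6998468009625, 'fy': 473.6998468009625, 'cx': 317.69373991625633, 'cy': 235.7839177391281, 'k1': -0.04247565881743297, 'R': array([[-0.57386921, -0.81869538, -0.02029765],
       [-0.44433709,  0.33208898, -0.83203453],
       [ 0.68792345, -0.46846   , -0.55435237]]), 't': array([0.4570784 , 0.23947822, 0.63626294])}
side {'fx': 523.4548160984051, 'fy': 523.4548160984051, 'cx': 327.3643760365807, 'cy': 244.31622374019966, 'k1': -0.058174314541813016, 'R': array([[ 0.99995284, -0.00645531, -0.00725645],
       [-0.00926348, -0.40943739, -0.91229119],
       [ 0.00291806,  0.91231538, -0.40947787]]), 't': array([-0.53643827,  0.14185906,  0.72643569])}
{'time': 0.1, 'joint_positions': array([-1.35010549e+00,  8.78999987e-02,  1.37206166e+00, -1.81694708e-06,
        1.68361517e+00, -1.03089368e-01]), 'qvel': array([ 9.63456635e-04, -1.65307038e-03, -3.10673733e-03,  3.03128985e-04,
       -3.46967255e-05,  1.23462881e-03]), 'joint_torque': array([ 7.19181699e-04, -3.41252232e+01, -3.03301978e+01,  7.16877147e-02,
        3.04344075e-02, -1.08517795e-04]), 'tool_pos': array([ 0.17487769, -0.52094547,  0.20443193]), 'ee_rot': array([-3.13961883e+00, -2.02388509e-04,  3.23779806e-01]), 'wrist_force': array([-0.39090518, -0.10109582, -0.19402467]), 'wrist_torque': array([0.00242724, 0.01793059, 0.03234824]), 'finger_force': 0.0, 'width': 0.09388005721629067}
```

View pics/scene0.png

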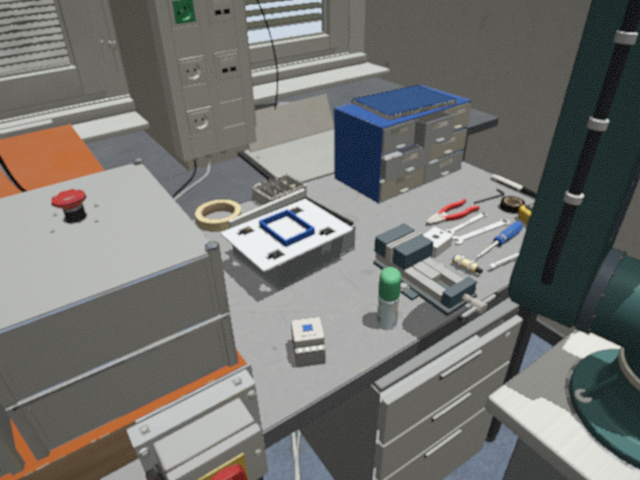

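View pics/side0.png

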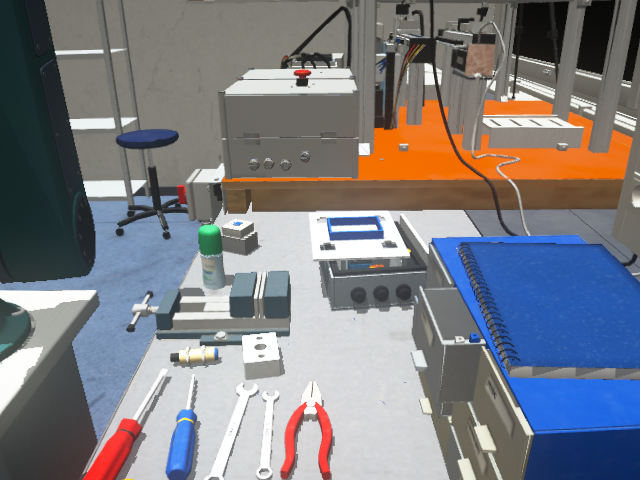

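The scene and side views show the white cover with its blue rim: around (288,228) in scene and (357,228) in side. The contactor and bottle are nearer the robot. I'll crop both for detail.

```bash
python3 - <<'E'
import cv2,numpy as np
a=cv2.imread("pics/scene0.png")[165:305,200:370]; b=cv2.imread("pics/side0.png")[200:315,295:450]
a=cv2.resize(a,(800,int(800*140/170)),interpolation=2)[:600]; b=cv2.resize(b,(800,int(800*115/155)),interpolation=2)
cv2.imwrite("pics/ca.png",a);cv2.imwrite("pics/cb.png",b)
E
```

```text
(no output)
```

View pics/ca.png

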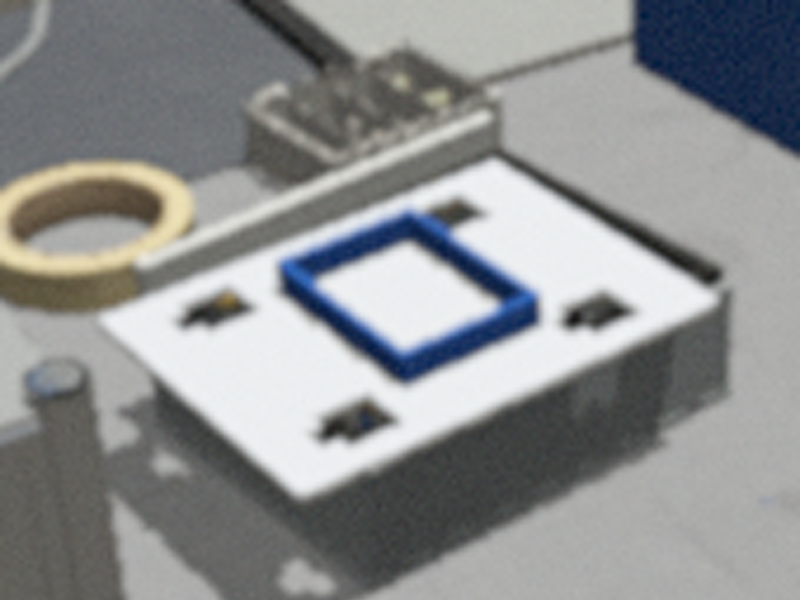

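View pics/cb.png

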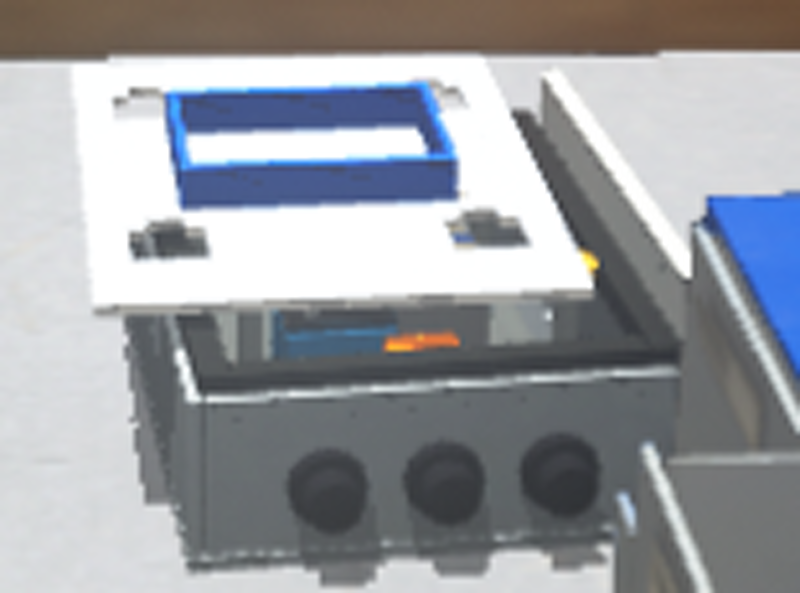

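Crops: cover corners in scene crop at (100,320),(495,155),(720,298),(303,500), and in side crop at (72,65),(485,55),(595,293),(95,305). The rail's inner top edge runs (138,268)-(495,125) in the scene crop. The box's front rim corners in the side crop are (203,398) and (678,368).

```bash
cat > h.py <<'E'
from bench import robot
import cv2,numpy as np
def cast(cam,uv,z,c=None):
    c=c or robot.get_calibration(cam)
    p=(np.atleast_2d(np.array(uv,float))-[c["cx"],c["cy"]])/[c["fx"],c["fy"]]
    u=p.copy()
    for _ in range(10): u=p/(1+c["k1"]*(u**2).sum(1,keepdims=True))
    R,t=c["R"],c["t"]; C=-R.T@t
    d=np.c_[u,np.ones(len(u))]@R
    return C+d*((z-C[2])/d[:,2:])
E
python3 - <<'E'
from h import *
np.set_printoptions(precision=4,suppress=True)
S=lambda q:np.array(q)/4.706+[200,165]
D=lambda q:np.array(q)/5.161+[295,200]
def rep(n,P):
    print(n,P[:,:2].tolist().__repr__() if 0 else P[:,:2].round(4).tolist(),"mean",P.mean(0)[:2])
a=cast("scene",S([[100,320],[495,155],[720,298],[303,500]]),.075); rep("cov scene",a)
b=cast("side",D([[485,55],[595,293],[95,303],[72,63]]),.075); rep("cov side",b)
for P in(a,b):
    print("yaws",[np.degrees(np.arctan2(*(P[i]-P[j])[[1,0]])) for i,j in((0,3),(1,2),(0,1),(3,2))])
# keyholes
rep("rail scene",cast("scene",S([[138,268],[495,125]]),.08))
rep("rail side",cast("side",D([[543,78],[690,275]]),.08))
rep("rim side",cast("side",D([[203,398],[678,368]]),.058))
rep("bot side",cast("side",D([[190,568],[615,548]]),.0))
rep("right corner scene rim",cast("scene",S([[725,292]]),.058))
for n in("scene","side"):
    im=cv2.imread(f"pics/{n}0.png"); h=cv2.cvtColor(im,cv2.COLOR_BGR2HSV)
    m=cv2.inRange(h,(105,120,60),(125,255,255)); box=(165,305,200,370) if n=="scene" else (210,243,320,390)
    k=np.zeros_like(m);k[box[0]:box[1],box[2]:box[3]]=255
    m&=k
    if n=="scene": m[:,:255]=0; m[:,325:]=0
    cs,_=cv2.findContours(m,cv2.RETR_CCOMP,cv2.CHAIN_APPROX_NONE)
    cs=sorted(cs,key=cv2.contourArea)[::-1][:2]
    for c in cs: print(n,cv2.contourArea(c),c.reshape(-1,2).min(0),c.reshape(-1,2).max(0))
# well rim top outer corners by eye
rep("well top scene",cast("scene",S([[280,265],[408,212],[538,300],[405,362]]),.091))
rep("well top side",cast("side",D([[165,93],[435,84],[457,160],[180,167]]),.091))
E
```

```text
cov scene [[0.6511, 0.3222], [0.668, 0.1204], [0.5153, 0.1137], [0.5002, 0.3147]] mean [0.5837 0.2177]
cov side [[0.6557, 0.3201], [0.6655, 0.1175], [0.5164, 0.1139], [0.5044, 0.3156]] mean [0.5855 0.2168]
yaws [np.float64(2.85021847676958), np.float64(2.516292984311772), np.float64(94.77510738689051), np.float64(94.27204690916237)]
yaws [np.float64(1.7193304559817064), np.float64(1.3789236894660544), np.float64(92.76110744192026), np.float64(93.40443147011584)]
rail scene [[0.6701, 0.2953], [0.6836, 0.1097]] mean [0.6769 0.2025]
rail side [[0.6718, 0.2832], [0.6938, 0.1188]] mean [0.6828 0.201 ]
rim side [[0.5478, 0.0851], [0.6886, 0.1011]] mean [0.6182 0.0931]
bot side [[0.5439, 0.0864], [0.6726, 0.0953]] mean [0.6083 0.0909]
right corner scene rim [[0.5381, 0.0924]] mean [0.5381 0.0924]
scene 1032.0 [260 211] [313 245]
scene 635.5 [266 214] [307 240]
side 1067.5 [327 216] [382 239]
side 371.5 [330 223] [378 232]
well top scene [[0.6207, 0.2551], [0.6252, 0.1918], [0.5373, 0.187], [0.532, 0.2512]] mean [0.5788 0.2213]
well top side [[0.538, 0.2436], [0.63, 0.2498], [0.6304, 0.1828], [0.5424, 0.1791]] mean [0.5852 0.2138]
```

>>> {"op": "move_arm", "data": {
  "motion": [0,0,0.15,0,0,-0.4,0,0,0,0.15,0,0,-0.4,0,0,0,0,0.226,-0.342,0,0,0,0,0,0.226,-0.342,0,0,0,0,0,0.226,-0.342,0,0,0,0,0,0.226,-0.342,0,0,0,0,0,0.226,-0.342,0,0,0,0,0,0.226,-0.342,0,0,0,0,0,0.226,-0.342,0,0,0,0,0,0.226,-0.342,0,0,0,0,0,0.226,-0.342,0,0,0,0,0,0.226,-0.342,0,0]
}}

```text
time: 1.1
tool_pos: [0.3702, -0.1589, 0.2852]
ee_rot: [3.142, 0.0, 0.088]
wrist_force: [0.5, -0.4, 0.2]
width: 0.0172
finger_force: 0.0
```

>>> {"op": "move_arm", "data": {
  "motion": [0,0,0,0.226,-0.342,0,0,0,0,0,0.226,-0.342,0,0,0,0,0,0.226,-0.342,0,0,0,0,0,0.226,-0.342,0,0,0,0,0,0.226,-0.342,0,0,0,0,0,0.226,-0.342,0,0,0,0,0,0.226,-0.342,0,0,0,0,0,0.226,-0.342,0,0,0,0,0,0.226,-0.342,0,0,0,0,0,0.226,-0.342,0,0,0,0,0,0,0,0,0,0,0,0,0,0,0,0]
}}

```text
time: 2.1
tool_pos: [0.565, 0.2014, 0.2827]
ee_rot: [3.141, 0.005, 0.091]
wrist_force: [0.1, 0.4, -0.0]
width: 0.0004
finger_force: 0.0
```

```bash
python3 - <<'E'
from h import *
o=robot.get_obs(); c=robot.get_calibration("wrist"); print(o["time"],o["tool_pos"],o["ee_rot"],c, -c["R"].T@c["t"])
im=robot.snapshot("wrist")[:,:,::-1]; cv2.imwrite("pics/w1.png",im)
import pickle; pickle.dump(c,open("w1.pkl","wb"))
E
```

```text
2.1 [0.56499697 0.20138293 0.28265492] [3.14054914 0.00474995 0.09130927] {'fx': 335.68500768428817, 'fy': 335.68500768428817, 'cx': 315.200079264357, 'cy': 240.29556462152559, 'k1': -0.039257118663646826, 'R': array([[ 9.13349459e-02, -9.95819819e-01,  9.03195099e-04],
       [-9.58636791e-01, -8.76789761e-02,  2.70791249e-01],
       [-2.69580101e-01, -2.55985401e-02, -9.62637670e-01]]), 't': array([0.14899576, 0.51105865, 0.62353441])} [0.64440357 0.2091436  0.46171293]
```

View pics/w1.png

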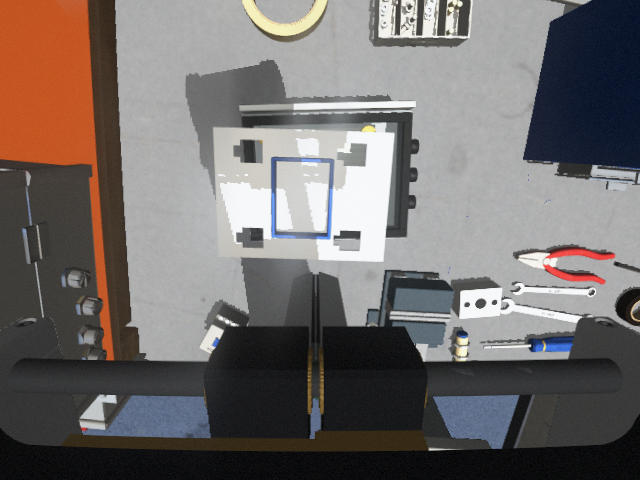

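The wrist view shows the cover with corners near (214,127),(394,133),(384,262),(217,257), the rail strip from (240,106) to (416,104), the box's gland edge from (412,112) to (407,237), and the blue well spanning (272,157)-(334,239).

```bash
python3 - <<'E'
from h import *
import pickle; c=pickle.load(open("w1.pkl","rb"))
np.set_printoptions(precision=4,suppress=True)
im=cv2.imread("pics/w1.png"); g=cv2.cvtColor(im,6)
print(g[96:116,260:400:35].T)
h=cv2.cvtColor(im,cv2.COLOR_BGR2HSV)
m=cv2.inRange(h,(105,110,40),(125,255,255)); k=np.zeros_like(m);k[150:245,262:342]=255;m&=k
cs,_=cv2.findContours(m,cv2.RETR_EXTERNAL,cv2.CHAIN_APPROX_NONE)
c0=max(cs,key=cv2.contourArea)
P=cast("w",c0.reshape(-1,2),.091,c)[:,:2]; r=cv2.minAreaRect((P*1000).astype(np.float32)); print("well outer",r)
# rail inner edge: last bright row per column
pts=[]
for u in range(246,412,2):
    col=g[96:114,u].astype(int); d=np.diff(col); i=np.argmin(d); pts.append((u,96+i+.5))
pts=np.array(pts); W=cast("w",pts,.08,c)
l=cv2.fitLine(W[:,:2].astype(np.float32),cv2.DIST_HUBER,0,.01,.01).ravel(); print("rail line",l,np.degrees(np.arctan2(l[1],l[0])),pts[::12].tolist())
print("rail ends",cast("w",[[240,108],[416,106]],.08,c))
print("cover",cast("w",[[214,127],[394,133],[384,262],[217,257]],.075,c))
print("box edge",cast("w",[[412,112],[407,237]],.058,c))
print("contactor/bottle",cast("w",[[222,328]],.054,c))
E
```

```text
[[ 92  90  93  93  89  91  92  94 118 166 175 173 170 162 115  62  67  82
  109  93]
 [173 119 119 118 117 117 120 171 240 240 240 240 240 213 123 116 146 188
  163 103]
 [169 116 114 115 115 115 165 236 244 244 244 244 227 132 113 148 196 184
  126 104]
 [163 106 105 107 101 120 233 247 247 247 247 239 143  95 133 202 193 114
   66  66]]
well outer ((584.9913330078125, 240.33050537109375), (88.07915496826172, 25.152225494384766), 5.221215724945068)
rail line [ 0.112  -0.9937  0.683   0.2115] -83.57217 [[246.0, 110.5], [270.0, 109.5], [294.0, 109.5], [318.0, 109.5], [342.0, 108.5], [366.0, 107.5], [390.0, 112.5]]
rail ends [[0.6768 0.2926 0.08  ]
 [0.6962 0.1051 0.08  ]]
cover [[0.655  0.3216 0.075 ]
 [0.6666 0.1234 0.075 ]
 [0.5163 0.1127 0.075 ]
 [0.5042 0.316  0.075 ]]
box edge [[0.6924 0.1026 0.058 ]
 [0.5461 0.0845 0.058 ]]
contactor/bottle [[0.3943 0.3141 0.054 ]]
```

>>> {"op": "move_arm", "data": {
  "motion": [0,0,-0.02,0.215,-0.14,0.3,0,0,0,0,0,0,0.4,0,0,0,0,0,0,0.4,0,0,0,0,0,0,0.4,0,0,0,0,0,0,0.3,0,0,0,0,0,0,0,0]
}}

```text
time: 2.65
tool_pos: [0.5797, 0.2123, 0.0974]
ee_rot: [3.139, 0.015, 0.102]
wrist_force: [-1.2, 0.2, -1.1]
width: 0.0006
finger_force: 0.0
```

```bash
python3 - <<'E'
from h import *
im=robot.snapshot("scene")[165:305,200:370,::-1]; b=robot.snapshot("side")[200:315,295:450,::-1]
a=cv2.resize(im,(400,330),interpolation=2); b=cv2.resize(b,(400,330),interpolation=2)
cv2.imwrite("pics/p2.png",np.hstack([a,b])); o=robot.get_obs();print(o["tool_pos"],o["ee_rot"],o["wrist_force"],o["time"])
E
```

```text
[0.58454109 0.2140525  0.1056834 ] [3.14103711e+00 1.35133717e-03 1.02193018e-01] [ 0.24760477  0.13075364 -0.45297788] 2.75
```

View pics/p2.png

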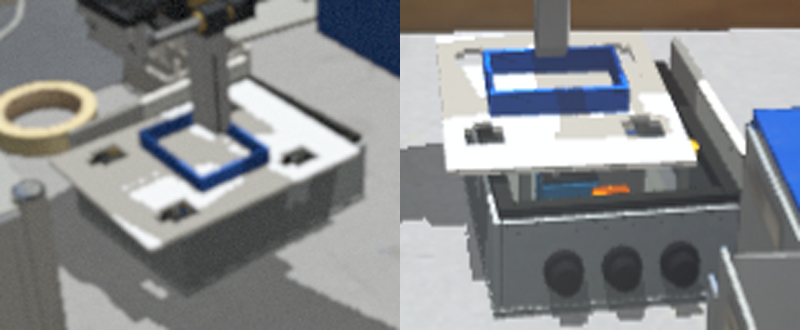

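The tip hangs inside the well outline in both views (scene half (215,125), side half (552,50)). I'll lower it and start pushing towards the rail.

>>> {"op": "move_arm", "data": {
  "motion": [0,0,0,0,0,0.13,0,0,0,0,0,0,0.13,0,0,0,0,0.1,0,0,0,0,0,0,0.1,0,0,0,0,0,0,0.1,0,0,0,0,0,0,0,0,0,0]
}}

```text
time: 3.25
tool_pos: [0.6169, 0.2187, 0.0803]
ee_rot: [-3.141, -0.003, 0.103]
wrist_force: [-0.4, 0.9, 0.0]
width: 0.0005
finger_force: 0.0
```

>>> {"op": "move_arm", "data": {
  "motion": [0,0,0,0.04,0,0,0,0,0,0,0.04,0,0,0,0,0,0,0.04,0,0,0,0,0,0,0.04,0,0,0]
}}

```text
time: 3.58
tool_pos: [0.6304, 0.2204, 0.0801]
ee_rot: [3.142, 0.001, 0.104]
wrist_force: [-4.9, -1.5, 4.3]
width: 0.0006
finger_force: 2.5
```

>>> {"op": "move_arm", "data": {
  "motion": [0,0,0,0.03,0,0,0,0,0,0,0.03,0,0,0,0,0,0,0,0,0,0]
}}

```text
time: 3.83
tool_pos: [0.6359, 0.2203, 0.08]
ee_rot: [3.14, 0.003, 0.104]
wrist_force: [-7.4, -2.2, 6.0]
width: 0.0004
finger_force: 3.8
```

>>> {"op": "move_arm", "data": {
  "motion": [0,0,0,0.03,0,0,0,0,0,0,0.03,0,0,0,0,0,0,0,0,0,0]
}}

```text
time: 4.08
tool_pos: [0.6368, 0.22, 0.0801]
ee_rot: [3.139, 0.015, 0.104]
wrist_force: [-19.5, -4.7, 12.6]
width: 0.0004
finger_force: 10.1
```

>>> {"op": "move_arm", "data": {
  "motion": [0,0,0,-0.05,0,-0.02,0,0,0,0,0,0,0,0,0,0,0,0,0,0,0]
}}

```text
time: 4.33
tool_pos: [0.6367, 0.2207, 0.0812]
ee_rot: [3.141, 0.003, 0.104]
wrist_force: [-6.2, -1.5, 3.4]
width: 0.0006
finger_force: 3.3
```

```bash
cat > look.py <<'E'
from h import *
import sys
im=robot.snapshot("scene")[165:305,200:370,::-1]; b=robot.snapshot("side")[200:315,295:450,::-1]
a=cv2.resize(im,(400,330),interpolation=2); b=cv2.resize(b,(400,330),interpolation=2)
cv2.imwrite(sys.argv[1],np.hstack([a,b])); o=robot.get_obs();print(o["tool_pos"],o["ee_rot"],o["wrist_force"],o["time"])
E
python3 look.py pics/p3.png
```

```text
[0.63670801 0.22064171 0.08120094] [3.14076105 0.00324016 0.10408418] [-6.17050883 -1.74331502  3.01051323] 4.4333
```

View pics/p3.png

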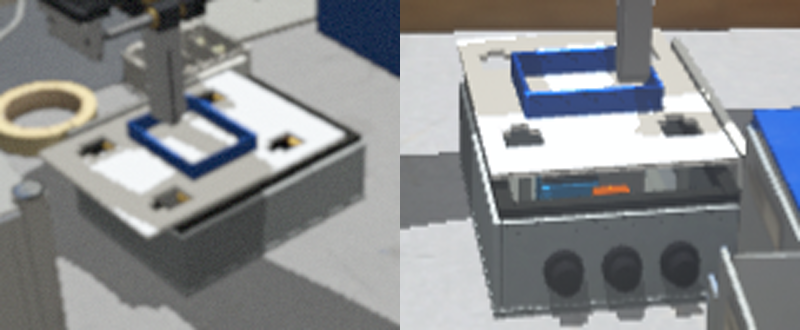

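The cover now sits flush along the rail, with brass heads visible in the keyholes (scene half (95,147), (170,200), (285,142)). Next I'll slide it to -y along the rail.

>>> {"op": "move_arm", "data": {
  "motion": [0,0,0,-0.01,0.04,0,0,0,0,0,0,0.04,0,0,0,0,0,0,0.04,0,0,0,0,0,0,0.02,0,0,0,0,0,0,0,0,0]
}}

```text
time: 4.85
tool_pos: [0.6383, 0.2066, 0.0809]
ee_rot: [3.141, 0.001, 0.103]
wrist_force: [-4.0, 1.4, -0.7]
width: 0.0008
finger_force: 1.6
```

>>> {"op": "move_arm", "data": {
  "motion": [0,0,0,0,0.015,0,0,0,0,0,0,0.015,0,0,0,0,0,0,0.015,0,0,0,0,0,0,0.015,0,0]
}}

```text
time: 5.18
tool_pos: [0.6389, 0.2014, 0.0812]
ee_rot: [-3.141, 0.0, 0.104]
wrist_force: [-3.8, 2.8, -0.6]
width: 0.0006
finger_force: 2.3
```

>>> {"op": "move_arm", "data": {
  "motion": [0,0,0,0,0.015,0,0,0,0,0,0,0.015,0,0,0,0,0,0,0.015,0,0,0,0,0,0,0.015,0,0]
}}

```text
time: 5.52
tool_pos: [0.6396, 0.1947, 0.0812]
ee_rot: [3.141, 0.0, 0.104]
wrist_force: [-2.8, 2.2, -2.0]
width: 0.0004
finger_force: 2.0
```

>>> {"op": "move_arm", "data": {
  "motion": [0,0,0,0.003,0.012,0,0,0,0,0,0.003,0.012,0,0,0,0,0,0.002,0.012,0,0,0,0,0,0.002,0.012,0,0]
}}

```text
time: 5.85
tool_pos: [0.6394, 0.1904, 0.0802]
ee_rot: [-3.141, 0.004, 0.104]
wrist_force: [-5.5, 2.2, -2.5]
width: 0.0006
finger_force: 3.0
```

>>> {"op": "move_arm", "data": {
  "motion": [0,0,0,0.001,0.012,0,0,0,0,0,0.001,0.012,0,0,0,0,0,0.001,0.012,0,0,0,0,0,0.001,0.012,0,0]
}}

```text
time: 6.18
tool_pos: [0.64, 0.1861, 0.0802]
ee_rot: [-3.141, 0.005, 0.104]
wrist_force: [-7.8, 3.1, -2.6]
width: 0.0005
finger_force: 3.4
```

>>> {"op": "move_arm", "data": {
  "motion": [0,0,0,-0.08,-0.02,0,0,0,0,0,0,0,0,0,0,0,0,0,0,0,0]
}}

```text
time: 6.43
tool_pos: [0.6353, 0.1861, 0.0829]
ee_rot: [3.14, -0.004, 0.103]
wrist_force: [-0.1, 0.7, 0.6]
width: 0.0005
finger_force: 0.0
```

```bash
python3 look.py pics/p4.png
```

```text
[0.63512941 0.18626951 0.08272506] [ 3.14075734 -0.00349916  0.10325815] [0.18638718 0.21486129 0.88729831] 6.5333
```

View pics/p4.png

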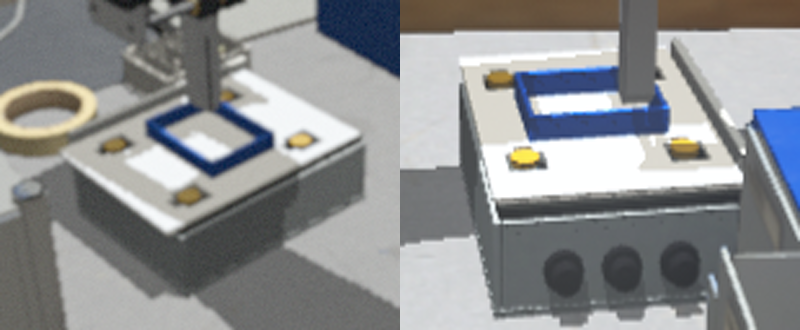

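The cover has dropped: all four brass heads stand in their openings (side half (525,157), (685,147), (498,78)). Next I'll centre in x and press down.

>>> {"op": "move_arm", "data": {
  "motion": [0,0,0,-0.14,0,0,0,0,0,0,-0.14,0,0,0,0,0,0,0,0,0.06,0,0,0,0,0,0,0.06,0,0,0,0,0,0,0.03,0,0,0,0,0,0,0,0]
}}

```text
time: 7.03
tool_pos: [0.6069, 0.1838, 0.0663]
ee_rot: [3.141, -0.001, 0.104]
wrist_force: [0.4, 0.1, 3.5]
width: 0.0002
finger_force: 1.9
```

>>> {"op": "move_arm", "data": {
  "motion": [0,0,0,0,0,0.02,0,0,0,0,0,0,0.02,0,0,0,0,0,0,0,0]
}}

```text
time: 7.28
tool_pos: [0.6069, 0.1837, 0.0636]
ee_rot: [3.141, -0.002, 0.104]
wrist_force: [-1.5, 0.2, 6.8]
width: 0.0007
finger_force: 3.3
```

>>> {"op": "move_arm", "data": {
  "motion": [0,0,0,0,0.03,0.003,0,0,0,0,0,0.03,0,0,0,0,0,0,0.03,0,0,0,0,0,0,0.03,0,0]
}}

```text
time: 7.62
tool_pos: [0.6083, 0.1755, 0.0641]
ee_rot: [-3.135, -0.004, 0.105]
wrist_force: [-0.6, 6.0, 6.1]
width: 0.0002
finger_force: 5.2
```

>>> {"op": "move_arm", "data": {
  "motion": [0,0,0,0,0.02,0,0,0,0,0,0,0.02,0,0,0,0,0,0,0.02,0,0]
}}

```text
time: 7.87
tool_pos: [0.609, 0.1697, 0.0641]
ee_rot: [-3.135, -0.004, 0.105]
wrist_force: [-2.1, 6.6, 6.3]
width: 0.0004
finger_force: 5.2
```

Sliding freely at about 6.5 N; continuing.

>>> {"op": "move_arm", "data": {
  "motion": [0,0,0,0,0.02,0,0,0,0,0,0,0.02,0,0,0,0,0,0,0.02,0,0]
}}

```text
time: 8.12
tool_pos: [0.6091, 0.1689, 0.0642]
ee_rot: [-3.125, -0.005, 0.107]
wrist_force: [-1.8, 21.2, 5.4]
width: 0.0005
finger_force: 10.6
```

>>> {"op": "move_arm", "data": {
  "motion": [0,0,0,0,0.02,0,0,0,0,0,0,0.02,0,0,0,0,0,0,0.02,0,0]
}}

```text
time: 8.37
tool_pos: [0.6091, 0.1688, 0.0643]
ee_rot: [-3.115, -0.005, 0.109]
wrist_force: [-3.1, 31.9, 5.3]
width: 0.0003
finger_force: 16.2
```

>>> {"op": "move_arm", "data": {
  "motion": [0,0,0,0,-0.1,0,0,0,0,0,0,-0.04,-0.05,0,0,0,0,0,0,-0.3,0,0,0,0,0,0,-0.3,0,0,0,0,0,0,-0.3,0,0,0,0,0,0,0,0]
}}

```text
time: 8.87
tool_pos: [0.6112, 0.168, 0.1647]
ee_rot: [-3.141, -0.012, 0.103]
wrist_force: [1.1, -0.7, 1.2]
width: 0.0006
finger_force: 0.0
```

```bash
python3 look.py pics/p5.png
```

```text
[0.60868283 0.16756488 0.15855058] [ 3.14122406e+00 -2.95087376e-03  1.03171424e-01] [ 0.09206586  0.72992369 -1.17156924] 8.9667
```

View pics/p5.png

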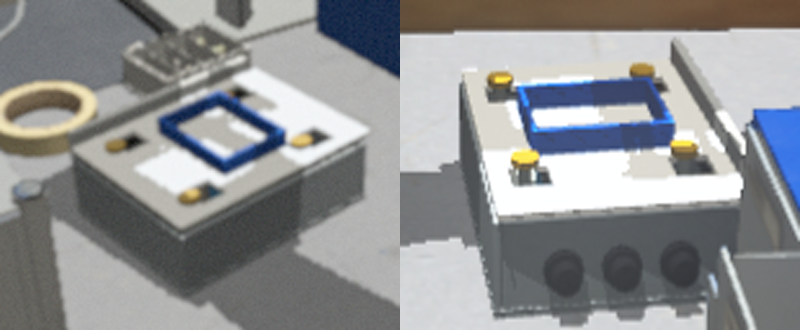

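The four heads now stand at the slot ends over the cover, which looks level, with the openings on the -y side of the heads (side half (525,160), (685,150)). I'll check the height and the home position with a light touch.

>>> {"op": "move_arm", "data": {
  "motion": [0,0,0,0,-0.1,0,0,0,0,0,0,0,0.4,0,0,0,0,0,0,0.4,0,0,0,0,0,0,0,0,0,0,0,0,0,0.06,0,0,0,0,0,0,0.02,0,0,0,0,0,0,0,0]
}}

```text
time: 9.55
tool_pos: [0.6073, 0.1782, 0.0703]
ee_rot: [-3.142, -0.001, 0.104]
wrist_force: [-0.0, -0.4, 0.0]
width: 0.0005
finger_force: 0.0
```

>>> {"op": "move_arm", "data": {
  "motion": [0,0,0,0,0,0.01,0,0,0,0,0,0,0.01,0,0,0,0,0,0,0,0]
}}

```text
time: 9.8
tool_pos: [0.6074, 0.1781, 0.0686]
ee_rot: [-3.141, -0.002, 0.104]
wrist_force: [0.2, -0.2, 0.4]
width: 0.0003
finger_force: 0.0
```

>>> {"op": "move_arm", "data": {
  "motion": [0,0,0,0,0,0.01,0,0,0,0,0,0,0.01,0,0,0,0,0,0,0,0]
}}

```text
time: 10.05
tool_pos: [0.6071, 0.178, 0.0662]
ee_rot: [-3.142, -0.001, 0.104]
wrist_force: [-0.3, 0.5, 3.3]
width: 0.0005
finger_force: 1.4
```

>>> {"op": "move_arm", "data": {
  "motion": [0,0,0,0,0.04,-0.01,0,0,0,0,0,0.03,0,0,0,0,0,0,0.01,0,0,0,0,0,0,0.01,0,0,0,0,0,0,0,0,0]
}}

```text
time: 10.47
tool_pos: [0.6077, 0.169, 0.0664]
ee_rot: [-3.141, -0.0, 0.104]
wrist_force: [-0.4, 1.5, 2.1]
width: 0.0005
finger_force: 1.5
```

The floor is at 66 mm and the wall is still at the home position, so the cover is locked. Retracting.

>>> {"op": "move_arm", "data": {
  "motion": [0,0,0,0,-0.05,0,0,0,0,0,0,-0.02,-0.1,0,0,0,0,0,0,-0.3,0,0,0,0,0,0,-0.3,0,0,0,0,0,0,-0.3,0,0,0,0,0,0,0,0,0,0,0,0,0,0,0]
}}

```text
time: 11.05
tool_pos: [0.6081, 0.1765, 0.1693]
ee_rot: [-3.141, -0.006, 0.104]
wrist_force: [-0.8, 0.4, -0.6]
width: 0.0002
finger_force: 0.0
```

```bash
python3 -c "
from bench import robot
print(robot.get_obs()['wrist_force']); print(robot.close_job())"
```

```text
[-0.77423221  0.42814646 -0.63218074]
the job is handed in; nothing more can be done
None
```

The cover dropped over the studs, was pressed down and slid fully home, and the job was handed in at about 11 s; a touch check put it at locked height against the slot ends, but I couldn't read the interlock switch and the hand-in returned no verdict.

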